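# Kickstand down, bicycle frame held upright

## Robot

A 6-joint arm with a two-finger parallel gripper is mounted at the origin on a cart in front of the work surface, level with it; the furniture and walls round the work are solid. World frame = base frame: x ahead of the robot, y to its left, z up, the work surface at z = 0. Lengths are in mm, angles in degrees, forces in N, time in s.
With the tool pointing down it reaches from about 250 to 800 mm from the base axis. Payload 8.5 kg.
Tool frame: the origin (TCP) lies at the very end of the fingers, on their centre line; the grasp point (between the pads) lies 19 mm behind it; z points along the fingers, y is the line along which they close (so a half turn about z gives the same grasp; the last joint's range is limited). The gripper opens to 85 mm and grips with 20 to 120 N. Pads are 22 mm wide; open, the fingers measure 114 mm over their backs; the gripper's body (76 mm by 85 mm) begins 54 mm behind the grasp point. The pads swing forward as they close: fully open they stand 13 mm farther back than shut.
Start: joints at [65.203, 13.648, -0.773, 75.585, 0, 90], TCP at [220.172, 476.553, 231.276] pointing down, gripper open.
Joint ranges: [-152.45, 152.45], [-59.26, 108.67], [-65.41, 83.53], [-104.44, 129.93], [-82.83, 76.93], [-180, 180]. Speed limits (degrees/s): [127.2, 127.2, 159.86, 180, 180, 180].

## Interface

Orientations are given as a 3x3 rotation matrix whose columns are the frame's x, y, z axes.
In Python, from rig import manip gives the robot as it stands.
- The arm moves only by the shell command python3 -m jog 'ROWS' [FORCE]. ROWS is text: rows parted by semicolons, each of 7 numbers parted by spaces: the opening, from 0 (shut) to 1 (fully open), then the shift along the world's x, y, z scaled (see below), then the turn, a rotation vector about the world's x, y, z scaled (see below). In form: gripper tx ty tz wx wy wz; .... A call has exactly 5 rows; each row shifts and turns the commanded pose from where the row before left it; what a row does not reach is not made up. The controller multiplies each number of a shift by 20 mm and each number of a turn by 0.1 rad. A row lasts 1/10 s, in which the tool goes at most 50 mm and 8.59 degrees, less where a joint would pass 70% of its speed; a pose out of reach is approached as far as the arm can. A call with a number of a shift or a turn outside -1 to 1 is refused whole. A call with a gripper value outside its range is refused whole. The fingers move at their own pace and stop on an object; FORCE is the grip in N (left out, the last holds). Time passes only in rows, so rows that do not move let the fingers close, or fill a call up. It gives the time, the measured TCP pose, the force, the opening and the grip force at its end, in the units of the state.
- manip.observe(): the state, without advancing time (a new reading comes with each control period).
- manip.camera(name): name is "scene" or "top" or "wrist"; returns a dict with "img" (400x640x3 uint8, blue, green, red), "fx", "fy", "cx", "cy" (pixels), "cam_to_world" (4x4, takes a point from camera to world coordinates). Camera axes: x right, y down, z forward; pixel columns grow to the right and rows downward; lengths in mm; the calibration is good to about 2 mm. The wrist camera is an equidistant fisheye: a pixel r from the principal point sees the ray r / f radians off the axis. A picture is of the moment at which its call begins. There is no depth.
- manip.job_done(): hands the job in; it is judged then, once.
The state is a dict: "time_s": time; "qpos": joint angles; "dq": joint speeds; "tau": joint torques, N m; "position": TCP position; "orientation": TCP orientation; "force": force on the tool from outside, world axes, zero at the start; "ft_torque": the same for the moment, N m; "gripper_width": opening from 0.0 (shut) to 1.0 (fully open); "gripper_force": force on a finger pad.
Only numpy, scipy, OpenCV 4.12 (cv2) and the standard library are available. Lean on these libraries where they do the work, as an engineer would, in place of code of your own. Each camera call takes 0.05 s, during which the arm holds its last target. There are 200 camera calls.

## Task

The bicycle frame stub on the bench plate leans back against its rest with its kickstand folded up. Flip the kickstand down past its dead centre so that it snaps fully down to its stop, then grip the stub by its top tube, bring it upright and keep holding it there so that I can check the clearance under the foot. It tips back by itself, so finish while still holding it upright; do not let it tip over to the kickstand side, and leave the other things on the bench alone.

Things in the scene. Friction and masses are not known exactly. Their poses are not given: they have to be found in the camera images.
- bench_plate: grey steel plate 190 x 280 x 10 mm fixed on the bench, carrying the frame stub. Origin on the bench surface under the roll pin; z up. Its +y axis is the bicycle's forward direction, -y the rear, -x the kickstand side (turned towards the robot), +x the side with the padded rest and the sprockets. The roll pin runs along y, 35 mm above the bench, over the origin
- frame_stub (a joint): roll of the frame stub about the roll pin (rad): 0 upright, positive leaning to the plate's +x (away from the kickstand side); it starts at 0.35, lying against the padded rest, and goes at most to -0.30. It turns freely, weighs 0.75 to 1.2 kg, and falls back to 0.35 by itself when let go near upright (about 1 to 3 N at the top tube hold or raise it)
- tube_mid (a point): middle of the horizontal top tube of the dark stub, on its centre line: round, 26 mm in diameter, 200 mm long, along the plate's y, 245 mm from the roll pin (280 mm above the bench when upright). Stays join it from below 70 mm either side; the middle 90 mm is clear for gripping from above. Parallel to the pin, it may turn between the fingers. Axes are the stub's: y forward, z away from the pin
- kickstand (a joint): kickstand angle (rad): 0 folded up (leg rearward, 12 degrees up from the stub's level), 1.92 fully down at its stop (foot clear of the plate). An over-centre spring pushes it back to 0 below 0.96 and on to 1.92 beyond. About 3 to 4 N at the foot moves it at first, less near the dead centre. It swings in the stub's y-z plane, about its x: foot goes down, then forward
- stand_pivot (a point): pivot of the kickstand, on the left (-x) side of the stub, 36 mm beside its middle plane, 45 mm rearward of the middle and 100 mm from the roll pin; axes as the stub's (x is the pivot's axis)
- stand_foot (a point): centre of the rubber foot (16 mm thick) at the free end of the kickstand's leg, 110 mm from the pivot and 48 mm beside the stub's middle plane; the leg is a 13 mm aluminium bar. Folded up, the rear part of the leg sticks out behind the frame and is free from above. The point turns with the leg
- lock_ring: bystander: black ring 42 mm across, 6 mm thick, lying on the front near corner of the plate; origin centre of underside
- wrench_15: bystander: combination wrench 198 mm long, lying on the bench to the right of the plate; origin centre of underside
- tape_measure: bystander: yellow tape measure 35 x 82 x 63 mm on the bench; origin centre of underside

How it is judged:
By the outcome, as a careful person would: the job done as asked, in the order asked, and still so for the second after the job is handed in, while the arm keeps its last pose, push and grip.
It also fails if it takes over 48 s, if anything falls off the work surface, if the arm or the gripper's body presses on something with over 40 N, if the wrist force passes 120 N, or if a joint passes its speed limit or range.

## Working session

There is one attempt and no reset: what is moved stays moved. The work goes in short steps, Python scripts to look and compute and a shell command to move; the robot and the scene stay as the last step left them, time stands still between calls to the robot, and variables do not carry over. Pictures are saved under pics/ and viewed, at most 10 in all, crops included, and the job is handed in when it is done.

```bash
ls; mkdir -p pics; python3 - <<'E'
from rig import manip
import cv2,numpy as np
for n in("scene","top"):
    c=manip.camera(n);cv2.imwrite(f"pics/{n}0.png",c["img"]);print(n,c["fx"],c["fy"],c["cx"],c["cy"],np.round(c["cam_to_world"],3).tolist())
print(manip.observe())
E
```

```text
pics
scene 504.02173647548614 504.02173647548614 314.1152645712266 207.29483935508594 [[0.612, -0.455, 0.647, -189.426], [-0.791, -0.326, 0.518, -596.399], [-0.025, -0.829, -0.559, 828.637], [0.0, 0.0, 0.0, 1.0]]
top 464.7651148031246 464.7651148031246 312.6287208545808 194.23410418792358 [[0.019, -0.96, 0.279, 228.514], [-1.0, -0.016, 0.011, -28.658], [-0.006, -0.279, -0.96, 1227.724], [0.0, 0.0, 0.0, 1.0]]
{'time_s': 0.1, 'qpos': array([ 6.52033949e+01,  1.36784938e+01, -8.13650545e-01,  7.55838517e+01,
       -3.17664822e-04,  8.99994947e+01]), 'dq': array([ 0.0532094 , -0.03131413,  0.1107984 , -0.07780372, -0.07056314,
       -0.09577655]), 'tau': array([ 3.32878990e-04, -5.39722717e+01,  3.46997917e+01,  1.34340508e-02,
        3.23277413e-05, -2.39897633e-05]), 'position': array([220.02459044, 476.24689474, 230.72253852]), 'orientation': array([[-9.07806032e-01,  4.19389919e-01, -5.51248860e-04],
       [ 4.19390281e-01,  9.07805231e-01, -1.20641716e-03],
       [-5.53259451e-06, -1.32638119e-03, -9.99999120e-01]]), 'force': array([0.06649377, 0.01035182, 0.68857707]), 'ft_torque': array([-0.01032674,  0.03894336, -0.0101499 ]), 'gripper_force': 0.0, 'gripper_width': 1.0024348966401466}
```

View pics/scene0.png

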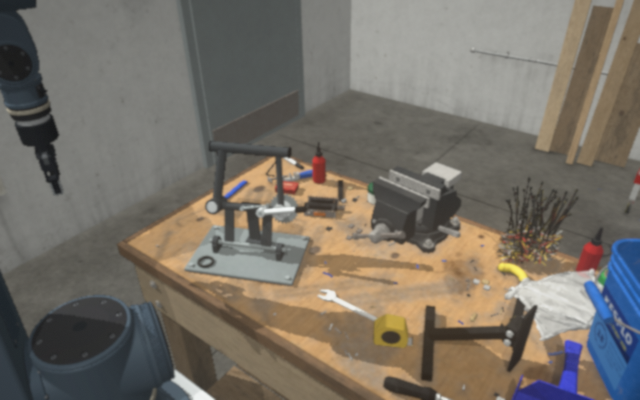

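View pics/top0.png

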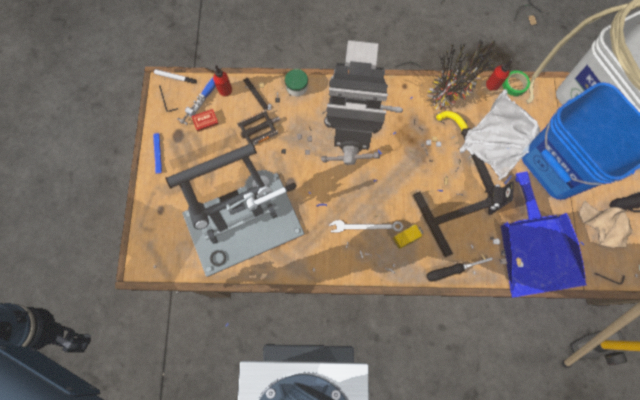

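The stub stands on the grey plate: top (180–300, 150–270), scene (190–310, 145–280). The top tube runs from (170,183) to (253,150) in top, and the light kickstand leg lies near (270,195) in top and (285,210) in scene. I'll enlarge both.

```bash
python3 - <<'E'
import cv2,numpy as np
a=cv2.imread("pics/scene0.png")[130:290,180:350];b=cv2.imread("pics/top0.png")[130:290,150:320]
cv2.imwrite("pics/crop0.png",np.hstack([cv2.resize(x,(400,376),interpolation=cv2.INTER_CUBIC) for x in(a,b)]))
E
```

```text
(no output)
```

View pics/crop0.png

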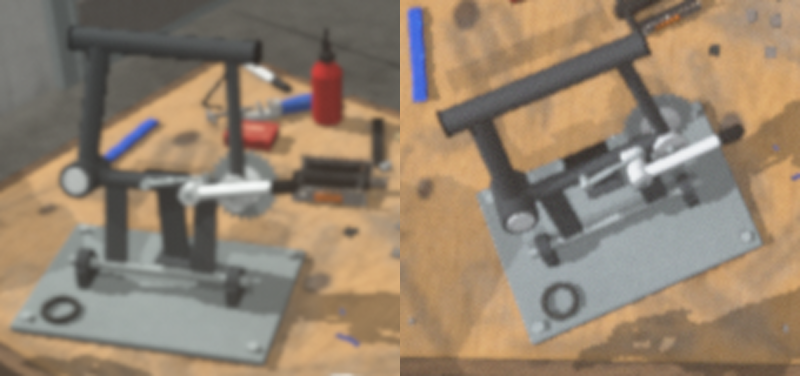

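The crop shows the dark tube ends, the leg running from its pivot cap to the black foot, the silver roll pin, the plate corners, and the ring on the front near corner. Next I triangulate these.

```bash
cat > h.py <<'E'
import numpy as np
S=dict(f=504.0217,c=(314.115,207.295),T=np.array([[0.612,-0.455,0.647,-189.426],[-0.791,-0.326,0.518,-596.399],[-0.025,-0.829,-0.559,828.637]]))
P=dict(f=464.765,c=(312.629,194.234),T=np.array([[0.019,-0.96,0.279,228.514],[-1.0,-0.016,0.011,-28.658],[-0.006,-0.279,-0.96,1227.724]]))
def ray(C,p):
    d=C['T'][:,:3]@[(p[0]-C['c'][0])/C['f'],(p[1]-C['c'][1])/C['f'],1];return C['T'][:,3],d/np.linalg.norm(d)
def tri(rs):
    A=sum(np.eye(3)-np.outer(d,d) for o,d in rs);b=sum((np.eye(3)-np.outer(d,d))@o for o,d in rs)
    x=np.linalg.solve(A,b);return x,[np.linalg.norm((np.eye(3)-np.outer(d,d))@(x-o)) for o,d in rs]
def plane(C,p,z):
    o,d=ray(C,p);return o+d*(z-o[2])/d[2]
E
python3 - <<'E'
from h import *
from rig import manip
for n,C in(("scene",S),("top",P)):
    C['T']=manip.camera(n)["cam_to_world"][:3]
k=400/170
def s(x,y):return ray(S,(180+x/k,130+y/k))
def t(x,y):return ray(P,(150+(x-400)/k,130+y/k))
R={}
for n,a,b in [("tubeF",(70,37),(440,122)),("tubeR",(262,50),(645,47)),("pivot",(190,190),(638,170)),("foot",(285,187),(735,132)),("nf",(12,328),(533,343)),("nr",(275,362),(762,243)),("fr",(303,250),(705,112)),("ring",(62,310),(561,301)),("pinF",(85,263),(545,247)),("pinR",(235,280),(690,190))]:
    x,e=tri([s(*a),t(*b)]);R[n]=x;print(n,x.round(),np.round(e,1))
yp=R["tubeF"]-R["tubeR"];print(np.linalg.norm(yp),np.degrees(np.arctan2(-yp[0],yp[1])))
print("nf-nr",np.linalg.norm(R["nf"]-R["nr"]), (R["nf"]-R["nr"]), R["fr"]-R["nr"])
print("tubemid",(R["tubeF"]+R["tubeR"])/2,"platec",(R["nf"]+R["fr"])/2)
E
```

```text
tubeF [529. 302. 264.] [1.7 1.7]
tubeR [608. 111. 271.] [3.7 3.7]
pivot [519. 134. 143.] [2.2 2.2]
foot [554.  34. 167.] [2.7 2.7]
nf [357. 259.   5.] [0.3 0.3]
nr [478.   4.   3.] [4.8 4.8]
fr [623.  76.  26.] [0.5 0.5]
ring [403. 229.  13.] [0.4 0.4]
pinF [459. 248.  33.] [1.5 1.5]
pinR [525.  89.  41.] [0.7 0.7]
206.28589618609251 22.550192472007645
nf-nr 282.04596631729385 [-121.41174633  254.56921915    1.90463389] [145.0662377   71.79472737  22.41424108]
tubemid [568.92521911 206.37227782 267.76656955] platec [490.00112087 167.27795561  15.49276985]
```

```bash
J="python3 -m jog"; python3 -m jog '0 0.4 -1 0 0 0 -0.92;0 0.4 -1 0 0 0 -0.92;0 0.4 -1 0 0 0 -0.92;0 0.4 -1 0 0 0 -0.92;0 0.4 -1 0 0 0 -0.92' 30
python3 -m jog '0 0.4 -1 0 0 0 -0.92;0 0.4 -1 0 0 0 -0.92;0 0.4 -1 0 0 0 -0.92;0 0.4 -1 0 0 0 0;0 0.4 -1 0 0 0 0'
python3 -m jog '0 0.4 -1 0 0 0 0;0 0.4 -1 0 0 0 0;0 0.4 -1 0 0 0 0;0 0.4 -1 0 0 0 0;0 0.4 -1 0 0 0 0'
```

```text
time_s: 0.7
position: [260.3, 375.7, 231.2]
orientation: [[-0.624, 0.781, -0.0], [0.781, 0.624, -0.0], [-0.0, -0.0, -1.0]]
force: [0.2, -0.5, 0.3]
gripper_width: 0.143
gripper_force: 0.0
time_s: 1.2
position: [300.3, 275.7, 231.2]
orientation: [[-0.391, 0.92, -0.0], [0.92, 0.391, -0.0], [-0.0, -0.0, -1.0]]
force: [0.1, -0.5, 0.4]
gripper_width: -0.003
gripper_force: 0.0
time_s: 1.7
position: [340.3, 175.7, 231.2]
orientation: [[-0.391, 0.92, -0.0], [0.92, 0.391, -0.0], [0.0, -0.0, -1.0]]
force: [0.1, 0.3, -0.2]
gripper_width: -0.001
gripper_force: 0.0
```

```bash
python3 -m jog '0 0.9 -0.6 0 0 0 0;0 0.9 -0.6 0 0 0 0;0 0.9 -0.6 0 0 0 0;0 0.9 -0.6 0 0 0 0;0 0.9 -0.6 0 0 0 0' | grep pos
python3 -m jog '0 0.9 -0.6 0 0 0 0;0 0.9 -0.6 0 0 0 0;0 0.9 -0.6 0 0 0 0;0 0.9 -0.6 0 0 0 0;0 0.9 -0.6 0 0 0 0'|grep pos
python3 - <<'E'
from rig import manip
import cv2,numpy as np
c=manip.camera("wrist");print(c["fx"],c["cx"],c["cy"],np.round(c["cam_to_world"],3).tolist())
a=c["img"];b=manip.camera("scene")["img"][130:290,180:350]
cv2.imwrite("pics/w1.png",np.hstack([cv2.resize(a,(480,300)),cv2.resize(b,(319,300),interpolation=cv2.INTER_CUBIC)]))
cv2.imwrite("pics/w1full.png",a)
E
```

```text
position: [430.8, 115.9, 231.2]
position: [520.8, 56.0, 231.1]
309.70691628693146 321.9674809561415 201.3509342422534 [[0.92, 0.375, 0.11, 493.483], [0.391, -0.883, -0.258, 122.897], [-0.0, 0.281, -0.96, 374.342], [0.0, 0.0, 0.0, 1.0]]
```

View pics/w1full.png

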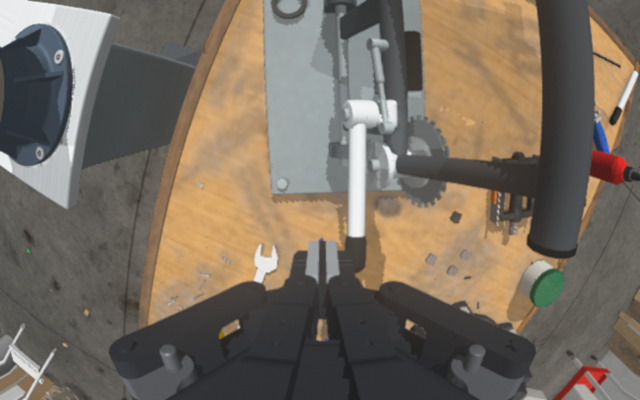

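The wrist view shows the white leg running from its pivot at (358,112) to the black foot at (356,253), parallel to the tool. The fingertip at (323,243) stands short of the foot in x. I'll intersect these pixel rays with the triangulated heights, then check the tube.

```bash
cat >> h.py <<'E'
def wray(c,p):
    u=np.array([p[0]-c["cx"],p[1]-c["cy"]]);r=np.hypot(*u);a=r/c["fx"]
    d=c["cam_to_world"][:3,:3]@np.r_[np.sin(a)*u/r,np.cos(a)];return c["cam_to_world"][:3,3],d
E
python3 - <<'E'
from h import *
from rig import manip
c=manip.camera("wrist");k=400/170
for n,p,z in(("foot",(356,253),167),("legstart",(357,130),145),("footfront",(356,238),165)):
    o,d=wray(c,p);print(n,(o+d*(z-o[2])/d[2]).round(1))
o,d=wray(c,(356,253));print("foot tri",tri([(o,d),ray(P,(292.4,186.1)),ray(S,(301,209.5))]))
for p in((550,250),(535,30)):
    o,d=wray(c,p);print("tube edge pts@268",(o+d*(268-o[2])/d[2]).round(1))
E
```

```text
foot [557.1  39.7 167. ]
legstart [523.2 121.2 145. ]
footfront [552.4  50.  165. ]
foot tri (array([556.80059458,  36.58803668, 163.43307369]), [np.float64(2.1365518536820116), np.float64(4.188096154463365), np.float64(3.2086233194594653)])
tube edge pts@268 [614.8 113.7 268. ]
tube edge pts@268 [557.5 193.2 268. ]
```

```bash
python3 -m jog '0 0.5 -0.1 -0.2 0 0 0;0 0.5 -0.1 -0.4 0 0 0;0 0.45 -0.1 -0.6 0 0 0;0 0 0 -0.7 0 0 0;0 0 0 -0.65 0 0 0'
python3 -m jog '0 -0.1 -0.05 -0.3 0 0 0;0 -0.1 -0.05 -0.3 0 0 0;0 -0.1 -0.05 -0.3 0 0 0;0 -0.1 -0.05 -0.3 0 0 0;0 -0.1 -0.05 -0.3 0 0 0'
```

```text
time_s: 3.35
position: [549.4, 50.6, 178.5]
orientation: [[-0.391, 0.92, -0.001], [0.92, 0.391, -0.0], [0.0, -0.001, -1.0]]
force: [0.4, -0.4, -0.1]
gripper_width: 0.002
gripper_force: 0.0
time_s: 3.85
position: [539.3, 45.4, 150.2]
orientation: [[-0.391, 0.92, 0.001], [0.92, 0.391, -0.0], [-0.0, 0.001, -1.0]]
force: [1.0, -0.1, 3.0]
gripper_width: 0.0
gripper_force: 1.2
```

Contact with about 3 N, as expected. I'll continue along the arc.

```bash
python3 -m jog '0 -0.1 -0.05 -0.3 0 0 0;0 -0.1 -0.05 -0.3 0 0 0;0 -0.15 0.05 -0.3 0 0 0;0 -0.2 0.15 -0.35 0 0 0;0 -0.2 0.15 -0.35 0 0 0'|egrep 'pos|^force'
python3 -m jog '0 -0.25 0.2 -0.4 0 0 0;0 -0.25 0.2 -0.4 0 0 0;0 -0.25 0.2 -0.4 0 0 0;0 -0.25 0.2 -0.4 0 0 0;0 0 0 0 0 0 0'|egrep 'pos|^force'
python3 - <<'E'
from rig import manip
import cv2,numpy as np
a=manip.camera("wrist")["img"];b=manip.camera("scene")["img"][130:290,180:350]
cv2.imwrite("pics/w2.png",np.hstack([cv2.resize(a,(480,300)),cv2.resize(b,(319,300),interpolation=cv2.INTER_CUBIC)]))
E
```

```text
position: [523.4, 50.5, 117.5]
force: [-0.1, -2.7, 1.7]
position: [502.6, 67.1, 85.0]
force: [-0.0, -0.5, -0.6]
```

View pics/w2.png

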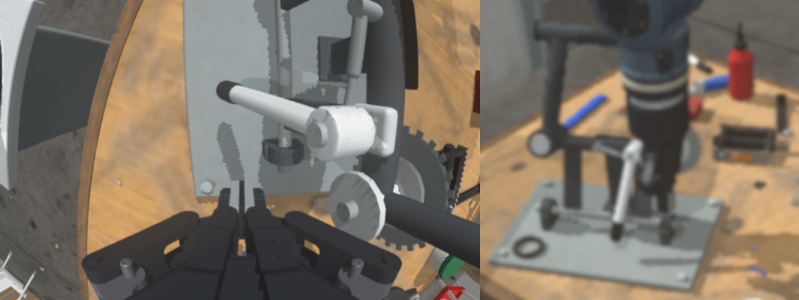

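The leg snapped over: it now points down and slightly forward, with its foot at (230,92) in the wrist half and (616,235) in the scene half. I'll retreat backwards and up, then go over the tube with the fingers open.

```bash
python3 -m jog '0 0.3 -0.4 0.3 0 0 0;0 0.3 -0.4 0.5 0 0 0;0 0.2 -0.4 0.8 0 0 0;0 0 0 1 0 0 0;0 0 0 1 0 0 0'|egrep 'pos|^force'
python3 -m jog '0 0 0 1 0 0 0;0 0 0 1 0 0 0;0 0 0 1 0 0 0;0 0 0 1 0 0 0;0 0 0 1 0 0 0'|egrep 'pos|^force'
python3 -m jog '0 0 0 1 0 0 0;0 0 0 1 0 0 0;0.8 0 0 1 0 0 0;0.8 0 0 1 0 0 0;0.8 0 0 1 0 0 0'|egrep 'pos|^force'
python3 -m jog '0.8 0.2 0.6 0.6 0 0 0;0.8 0.2 0.6 0 0 0 0;0.8 0.2 0.6 0 0 0 0;0.8 0.2 0.6 0 0 0 0;0.8 0.2 0.6 0 0 0 0'|egrep 'pos|^force|width'
python3 - <<'E'
from rig import manip
import cv2,numpy as np,pickle
c=manip.camera("wrist");cv2.imwrite("pics/w3.png",c["img"]);pickle.dump(c,open("w3.pkl","wb"))
E
```

```text
position: [521.2, 41.4, 160.1]
force: [-0.0, -0.9, -0.2]
position: [520.9, 41.6, 260.5]
force: [0.2, 0.4, -0.0]
position: [520.5, 41.6, 360.5]
force: [1.4, -1.1, -0.2]
position: [540.3, 103.5, 369.6]
force: [0.7, 0.2, 0.2]
gripper_width: 0.8
```

View pics/w3.png

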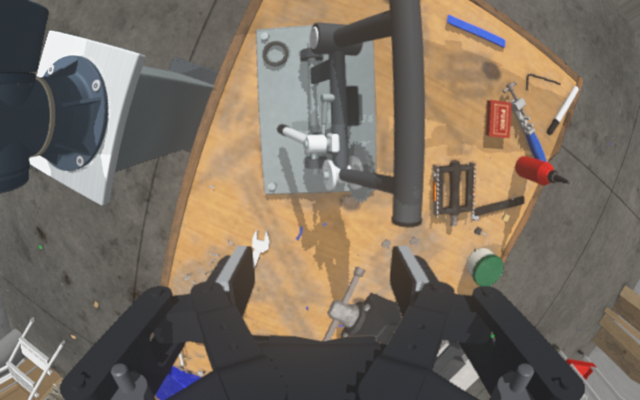

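The tube appears with its axis at (409,205) near the rear end, (411,100) and (407,10), and its rear end face at about (407,222). The kickstand is down, with its foot at (283,129). I'll triangulate the tube rear end and axis from the two wrist positions plus the fixed cameras.

```bash
python3 - <<'E'
from h import *
import pickle
c=pickle.load(open("w3.pkl","rb"));k=400/170
w=wray(c,(407,220)); s=ray(S,(291.5,151.5));t=ray(P,(254.1,150))
print(tri([w,s,t]),tri([w,s]),tri([w,t]))
for z in (258,265,272):
  print(z,[ (lambda o,d:(o+d*(z-o[2])/d[2]).round(1).tolist())(*wray(c,p)) for p in((408,205),(411,100),(407,10))])
# plate edges check: yaw
q=[(lambda o,d:(o+d*(10-o[2])/d[2]))(*wray(c,p)) for p in((268,194),(257,40))];print(q,np.degrees(np.arctan2(*((q[1]-q[0])[:2]*[-1,1]))))
# tube plane direction
a=[wray(c,p) for p in((408,205),(411,100),(407,10))]
n=np.cross(a[0][1],a[2][1]);n2=np.cross(ray(P,(167,181.8))[1],ray(P,(254.1,150))[1]);n3=np.cross(ray(S,(209.7,145.7))[1],ray(S,(291.5,151.5))[1])
N=np.array([x/np.linalg.norm(x) for x in(n,n2,n3)]);b=[N[0]@a[0][0],N[1]@P['T'][:,3],N[2]@S['T'][:,3]]
d=np.cross(N[0],N[2]);d/=np.linalg.norm(d);print("dir",d,np.degrees(np.arctan2(-d[0],d[1])))
for y in(110,206):
  A=np.vstack([N,[0,1,0]]);print(np.linalg.lstsq(A,np.r_[b,y],rcond=None)[0])
E
```

```text
(array([613.61472526, 114.93383132, 266.08980238]), [np.float64(3.1986144187952075), np.float64(3.9673019797384086), np.float64(5.336095185719961)]) (array([617.70078156, 116.11107865, 265.31727562]), [np.float64(1.8478366082709246), np.float64(1.8478366082709012)]) (array([615.11973442, 115.720583  , 257.84049911]), [np.float64(3.68603265030962), np.float64(3.686032650309842)])
258 [[613.3, 128.5, 258.0], [575.8, 211.5, 258.0], [542.3, 283.4, 258.0]]
265 [[610.5, 129.6, 265.0], [574.1, 210.4, 265.0], [541.5, 280.3, 265.0]]
272 [[607.8, 130.8, 272.0], [572.4, 209.3, 272.0], [540.7, 277.2, 272.0]]
[array([480.85355273,  11.13176399,  10.        ]), array([366.92225994, 244.33537   ,  10.        ])] 26.03775669760157
dir [-0.41118953  0.91130449 -0.02114962] 24.285363530048492
[613.45883955 110.17842353 269.19564729]
[572.53748403 206.09761846 266.20039465]
```

```bash
python3 -m jog '0.8 0.33 1 0 0 0 0.15;0.8 0.33 1 0 0 0 0.1;0.8 0.33 1 0 0 0 0;0.8 0.33 1 0 0 0 0;0.8 0.33 1 0 0 0 0'|egrep 'pos|^force'
python3 -m jog '0.8 0.03 0.2 -0.8 0 0 0;0.8 0 0 -0.8 0 0 0;0.8 0 0 -0.8 0 0 0;0.8 0 0 -0.5 0 0 0;0.8 0 0 -0.4 0 0 0'|egrep 'pos|^force|ori'
python3 - <<'E'
from rig import manip
import cv2,numpy as np
cv2.imwrite("pics/w4.png",manip.camera("wrist")["img"][:,80:560])
E
```

```text
position: [573.3, 203.7, 369.8]
force: [0.6, 0.1, 0.2]
position: [573.5, 206.7, 303.4]
orientation: [[-0.414, 0.91, -0.001], [0.91, 0.414, -0.0], [0.0, -0.001, -1.0]]
force: [-0.6, 0.1, -0.2]
```

View pics/w4.png

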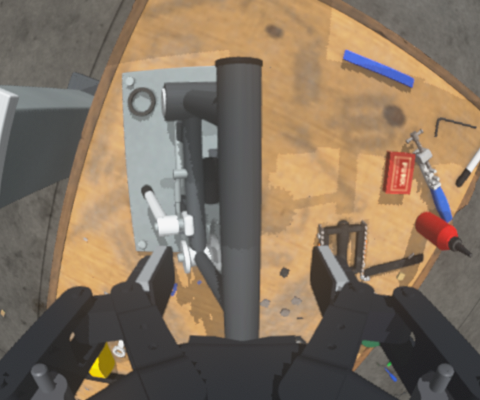

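The tube (column 241) lies centred between the fingers (155 and 327), with nothing under them. Descend and grip.

```bash
python3 -m jog '0.8 0 0 -0.6 0 0 0;0.8 0 0 -0.6 0 0 0;0.8 0 0 -0.6 0 0 0;0.8 0 0 -0.5 0 0 0;0.8 0 0 -0.4 0 0 0'|egrep 'pos|^force'
python3 -m jog '0 0 0 0 0 0 0;0 0 0 0 0 0 0;0 0 0 0 0 0 0;0 0 0 0 0 0 0;0 0 0 0 0 0 0' 40
python3 -m jog '0 0 0 0 0 0 0;0 0 0 0 0 0 0;0 0 0 0 0 0 0;0 0 0 0 0 0 0;0 0 0 0 0 0 0' |egrep '^force|gri'
```

```text
position: [573.8, 206.5, 249.9]
force: [0.2, 0.0, -0.4]
time_s: 9.05
position: [572.5, 206.0, 251.2]
orientation: [[-0.414, 0.91, -0.001], [0.91, 0.414, -0.001], [-0.0, -0.002, -1.0]]
force: [-6.3, -2.8, 5.5]
gripper_width: 0.293
gripper_force: 41.0
force: [-5.7, -2.8, 5.9]
gripper_width: 0.288
gripper_force: 41.0
```

```bash
python3 -m jog '0 -0.38 -0.175 0.14 0 0 0;0 -0.38 -0.175 0.13 0 0 0;0 -0.38 -0.175 0.11 0 0 0;0 -0.38 -0.175 0.1 0 0 0;0 -0.38 -0.175 0.08 0 0 0'|egrep 'pos|force'
python3 -m jog '0 -0.38 -0.175 0.065 0 0 0;0 -0.38 -0.175 0.05 0 0 0;0 -0.38 -0.175 0.035 0 0 0;0 -0.3 -0.14 0.02 0 0 0;0 0 0 0 0 0 0'|egrep 'pos|force|wid'
python3 - <<'E'
from rig import manip
import cv2,numpy as np
a=manip.camera("wrist")["img"][:,80:560];b=manip.camera("scene")["img"][130:290,180:350];t=manip.camera("top")["img"]
cv2.imwrite("pics/top5.png",t);cv2.imwrite("pics/scene5.png",manip.camera("scene")["img"])
cv2.imwrite("pics/w5.png",np.hstack([cv2.resize(a,(400,333)),cv2.resize(b,(354,333),interpolation=cv2.INTER_CUBIC)]))
E
```

```text
position: [536.9, 189.3, 263.7]
force: [5.2, 0.3, 8.3]
gripper_force: 39.7
position: [506.9, 175.4, 266.6]
force: [2.9, 0.4, 8.3]
gripper_width: 0.287
gripper_force: 44.1
```

View pics/w5.png

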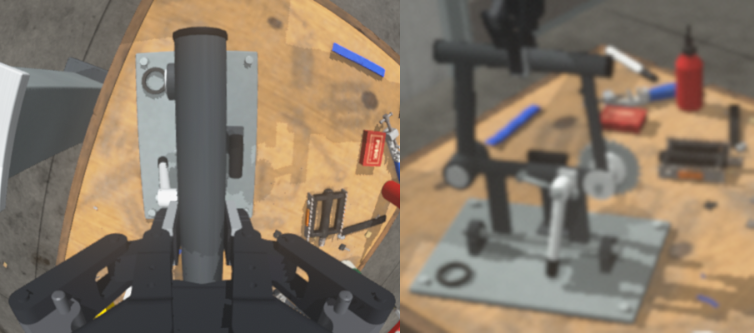

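The stub is nearly upright (about 12 mm left by the arc), gripped, with the kickstand down and the bystanders untouched. I'll do the last 12 mm, then check the roll from the images.

```bash
python3 -m jog '0 -0.18 -0.085 0 0 0 0;0 -0.18 -0.085 0 0 0 0;0 -0.18 -0.08 0 0 0 0;0 0 0 0 0 0 0;0 0 0 0 0 0 0'
python3 - <<'E'
from rig import manip
import cv2,numpy as np
s=manip.camera("scene");t=manip.camera("top")
f=lambda i:cv2.resize(i,None,fx=2.4,fy=2.4,interpolation=cv2.INTER_CUBIC)
cv2.imwrite("pics/w6.png",np.hstack([f(s["img"][140:300,180:340]),f(t["img"][140:300,160:320])]))
E
```

```text
time_s: 11.25
position: [496.6, 170.7, 266.3]
orientation: [[-0.414, 0.91, 0.003], [0.91, 0.414, 0.001], [-0.001, 0.003, -1.0]]
force: [4.1, 0.3, 7.9]
gripper_width: 0.285
gripper_force: 44.7
```

View pics/w6.png

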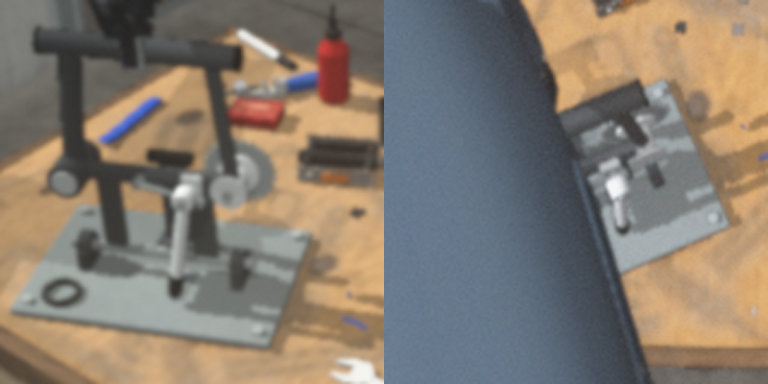

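The left half (scene) shows the stub standing upright in the grip, with the leg from (182,195) to the foot at (176,287). The right half (top) shows the foot at (624,226). I'll check the roll numerically from the pivot and the pin.

```bash
python3 - <<'E'
from h import *
k=2.4
s=lambda x,y:ray(S,(180+x/k,140+y/k)); t=lambda x,y:ray(P,(160+(x-384)/k,140+y/k))
n=np.array([.911,.4115,0]);pl=np.array([-.4115,.911,0])
for nm,a,b in(("foot",(176,287),(624,226)),("pivot",(180,195),(614,187)),("tubeR",(241,57),(647,92)),("platenr",(270,345),(732,225)),("platefr",(313,235),(670,80))):
    x,e=tri([s(*a),t(*b)]);print(nm,x.round(),"px %.1f py %.1f"%(x@n,x@pl),np.round(e,1))
for p in((110,247),(150,252),(215,262)):
    o,d=s(*p);x=o+d*(35-o[2])/d[2];print("pin",x.round(1),x@n)
for p in((60,38),(200,52)):   # tube axis
    o,d=s(*p);x=o+d*(280-o[2])/d[2];print("tube",x.round(1),x@n)
E
```

```text
foot [464. 121.  33.] px 472.4 py -80.2 [1.3 1.3]
pivot [482. 120. 138.] px 488.9 py -88.9 [1.3 1.3]
tubeR [536.  76. 283.] px 519.3 py -151.7 [1. 1.]
platenr [472.   4.  11.] px 431.3 py -190.2 [1. 1.]
platefr [640.  80.   9.] px 615.8 py -189.9 [2.1 2.1]
pin [467.6 223.5  35. ] 517.9464741877555
pin [486.7 182.5  35. ] 518.4465955724
pin [514.7 115.   35. ] 516.2411298869844
tube [466.9 248.9 280. ] 527.7458252759187
tube [524.6 118.4 280. ] 526.581740607346
```

All estimates put the tube within a few mm of being over the pin, at most about 3 mm short. I'll take 2 mm more, settle, then hand in.

```bash
python3 -m jog '0 -0.09 -0.04 0 0 0 0;0 0 0 0 0 0 0;0 0 0 0 0 0 0;0 0 0 0 0 0 0;0 0 0 0 0 0 0' && python3 -c "
from rig import manip
print(manip.job_done())"
```

```text
time_s: 11.85
position: [494.4, 169.6, 266.0]
orientation: [[-0.414, 0.91, 0.002], [0.91, 0.414, 0.0], [-0.001, 0.002, -1.0]]
force: [3.1, -1.1, 10.1]
gripper_width: 0.289
gripper_force: 45.0
the job is handed in; nothing more can be done
None
```

The kickstand is snapped fully down, and the arm holds the frame stub by its top tube, upright to within about 0.03 rad by my camera measurements. I handed the job in at about 12 s with the bystanders untouched; no verdict came back.

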